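Nudge the cutting template home on its locating pins

ROBOT

A 6-joint arm with a two-finger parallel gripper is mounted at the origin on the work surface; the furniture and walls round the work are solid. World frame = base frame: x ahead of the robot, y to its left, z up, the work surface at z = 0. Lengths are in m, angles in rad, forces in N, time in s.
With the tool pointing down it reaches from about 0.35 to 1 m from the base axis. Payload 7.1 kg.
Tool frame: the origin (TCP) lies between the finger pads; the fingertips stand 22 mm ahead of it and the grasp point (between the pads) lies 3 mm ahead of it; z points along the fingers, y is the line along which they close (so a half turn about z gives the same grasp; the last joint's range is limited). The gripper opens to 85 mm and grips with 20 to 120 N. Pads are 22 mm wide; open, the fingers measure 114 mm over their backs; the gripper's body (76 mm by 85 mm) begins 54 mm behind the grasp point. The pads swing forward as they close: fully open they stand 13 mm farther back than shut.
Start: joints at [1.279, 0.423, 1.63, -0, 1.089, -0.019], TCP at [0.168, 0.602, 0.253] pointing down, gripper open.
Joint ranges: [-3, 3], [-0.9, 2.11], [0.09, 2.58], [-1.31, 4.45], [0.11, 2.69], [-2.54, 2.54]. Speed limits (rad/s): [2.39, 2.39, 3.01, 3.14, 3.14, 3.14].

INTERFACE

Orientations are given as a rotation vector (axis times angle).
In Python, from rig import manip gives the robot as it stands. The module is installed in compiled form; this text tells all that it offers. Calls block until the motion is done:
- manip.move_to(position, orientation): joint-space move of the TCP to a pose.
- manip.servo_line(position, orientation=None, rate=0.15): straight line of the TCP; orientation=None keeps the orientation; rate is the mean speed in m/s.
- manip.set_joints(angles): joint-space move.
- manip.command_gripper(opening, f_grip=None): finger opening in m; f_grip is the grip in N (None keeps the last); returns when the fingers have stopped.
- manip.hold(seconds).
- manip.solve_ik(position, orientation): joint angles nearest the present ones, or None.
- manip.camera(name): name is "side" or "top"; returns a dict with "image" (400x640x3 uint8, red, green, blue), "fx", "fy", "cx", "cy" (pixels), "cam_to_world" (4x4, takes a point from camera to world coordinates). Camera axes: x right, y down, z forward; pixel columns grow to the right and rows downward; lengths in m; the calibration is good to about 2 mm. A picture is of the moment at which its call begins. There is no depth.
A pose or a line that the arm cannot do raises manip.IKError and nothing moves.
- manip.sign_off(): hands the job in; it is judged then, once.
Readings, each from a call of its own:
- manip.get_time(): time.
- manip.get_joint_positions(): joint angles.
- manip.get_joint_vel(): joint speeds.
- manip.get_tau(): joint torques, N m.
- manip.get_position(): TCP position.
- manip.get_ee_rot(): TCP orientation.
- manip.get_contact_force(): force on the tool from outside, world axes, zero at the start.
- manip.get_torque(): the same for the moment, N m.
- manip.get_width(): finger opening in m.
- manip.get_grip_force(): force on a finger pad.
Only numpy, scipy, OpenCV 4.12 (cv2) and the standard library are available. Lean on these libraries where they do the work, as an engineer would, in place of code of your own. Each camera call takes 0.05 s, during which the arm holds its last target. There are 200 camera calls.

TASK

The aluminium cutting template has been left propped askew on the two locating pins of the wooden cutting board. Without picking it up or lifting its edge, nudge it along with the fingertips, across and away from the robot, until its two small round pin holes drop over the two pins and it lies flat on the board. Then take the hand away; leave the cup, the jar, the needle tool and the wooden rib where they are.

Things in the scene. Friction and masses are not known exactly. Their poses are not given: they have to be found in the camera images.
- board: Wooden cutting board, 190 (x) x 220 (y) x 18 mm, fixed to the table, top face at z = 18 mm. Origin: centre of its underside. Its x axis points away from the robot (yaw within 0.45 rad of world x), y to the left. Two steel locating pins stand on its nearer half.
- template: Loose aluminium plate, 120 (x) x 150 (y) x 6 mm, 0.24 to 0.39 kg. Origin: centre of its underside; z up. Two equal pin holes, 13 mm across, near its robot-side edge; three larger cutting windows (round 23, square 27, round 31 mm) at its x = +18, y = +42, 0, -42 mm. Centre of mass within 3 mm of its middle. Seated, its origin is at board (+10, 0, +18) mm, square to the board.
- pin_left (a point): Foot of the left pin's axis, on the board's top face, at board (-30, +50, 18) mm. The pin is 10 mm across and stands 11 mm above the board; its top 6 mm taper to a flat nose 4 mm across, so that a hole catches it when up to about 4 mm off centre. The propped template slides over the noses when pushed with a few newtons.
- pin_right (a point): Foot of the right pin's axis, at board (-30, -50, 18) mm; same pin as the left one.
- hole_left (a point): Centre of the template's left pin hole at its underside, template (-40, +50, 0) mm. Belongs over pin_left. At the start the template is roughly 12 to 28 mm too close to the robot along the board's x, up to about 16 mm off along its y, either way, and turned up to 0.1 rad relative to the board.
- hole_right (a point): Centre of the right pin hole at the underside, template (-40, -50, 0) mm. Belongs over pin_right. At the start the underside rests on the noses of both pins and the far edge lies on the board: the plate slopes down away from the robot by about 8 degrees, its near edge about 15 to 18 mm above the board.
- slip_cup: Bystander: small bisque clay cup, 68 mm across, 64 mm high, standing beyond the board. Origin: centre of its underside.
- oxide_jar: Bystander: brown jar with a black lid, 58 mm across, 76 mm high, standing beyond the board. Origin: centre of its underside.
- needle_tool: Bystander: thin tool with a wooden handle, 152 mm long, 12 mm thick, lying left of the board. Origin: centre of its underside.
- wood_rib: Bystander: flat wooden rib, 103 x 49 x 4 mm, lying right of the board. Origin: centre of its underside.

How it is judged:
At the end, for the whole second after the job is handed in: Each pin hole is within 4 mm of its own pin's axis, the template lies flat on the board (underside within 2.5 mm of it, tilt under 0.03 rad) and is at rest (horizontal distance between hole_left and pin_left below 0.004 m and horizontal distance between hole_right and pin_right below 0.004 m and z of template in the frame of board below 0.0205 m and angle between template's own z axis and vertical below 0.03 rad and linear speed of template below 0.01 m/s); the robot touches nothing.
It fails at once if the template is lifted (its middle more than 13 mm above the board; on the pins it is about 8 mm above) (z of template in the frame of board above 0.031 m).
It fails at once if an edge of the template is lifted (tilt over 0.22 rad; on the pins it is about 0.13 to 0.16) (angle between template's own z axis and vertical above 0.22 rad).
It fails at once if the cup, the jar, the needle tool or the wooden rib is shifted by more than 20 mm (distance of any of slip_cup, oxide_jar, needle_tool, wood_rib from where it was at the start of the episode above 0.02 m).
It also fails if it takes over 64 s, if anything falls off the work surface, if the arm or the gripper's body presses on something with over 40 N, if the wrist force passes 120 N, or if a joint passes its speed limit or range.

## Working session

There is one attempt and no reset: what is moved stays moved. The work goes in short steps, each a Python script; the robot and the scene stay as the last script left them, time stands still between calls to the robot, and variables do not carry over. Pictures are saved under pics/ and viewed, at most 10 in all, crops included, and the job is handed in when it is done.

```bash
mkdir -p pics; python3 - <<'E'
from rig import manip
import cv2,numpy as np
for n in("top","side"):
    c=manip.camera(n); cv2.imwrite(f"pics/{n}0.png",c["image"][:,:,::-1]); print(n,c["fx"],c["fy"],c["cx"],c["cy"]); print(np.round(c["cam_to_world"],4).tolist())
print(manip.get_ee_rot(),manip.get_time(),manip.get_contact_force())
E
```

```text
top 503.68974333249656 503.68974333249656 317.67975223158663 205.10945919956046
[[-0.0059, -0.9966, 0.0821, 0.5079], [-0.9999, 0.005, -0.0108, 0.2603], [0.0104, -0.0822, -0.9966, 1.062], [0.0, 0.0, 0.0, 1.0]]
side 423.4427940617524 423.4427940617524 319.33692757001535 197.02497743969974
[[0.9492, -0.2109, 0.2337, 0.3751], [-0.3147, -0.6161, 0.7221, -0.4053], [-0.0084, -0.7589, -0.6511, 0.6361], [0.0, 0.0, 0.0, 1.0]]
[-4.27146308e-01 -3.11219007e+00  2.13241945e-03] 0.1 [ 0.27926957  0.23927405 -1.3329696 ]
```

View pics/top0.png

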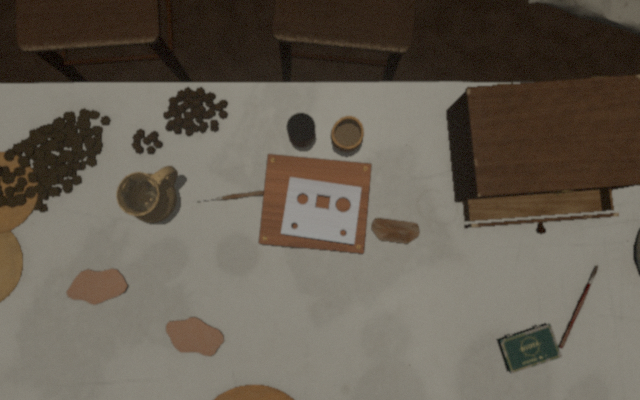

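View pics/side0.png

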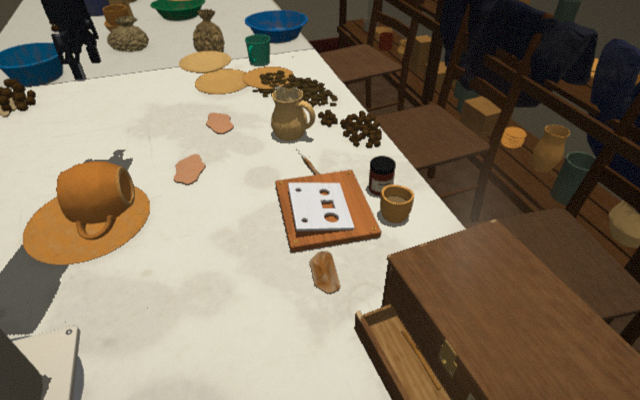

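The top view shows the board at about (262–371, 155–252) and the template at (281–362, 177–244). The jar is at (301,131), the cup at (347,134) and the rib at (395,231). The side view shows the same group around (328,208). I'll enlarge both.

```bash
python3 - <<'E'
import cv2
a=cv2.imread("pics/top0.png")[145:260,250:385]; cv2.imwrite("pics/top0c.png",cv2.resize(a,None,fx=5,fy=5,interpolation=cv2.INTER_CUBIC))
a=cv2.imread("pics/side0.png")[165:255,268:388]; cv2.imwrite("pics/side0c.png",cv2.resize(a,None,fx=6,fy=6,interpolation=cv2.INTER_CUBIC))
E
```

```text
(no output)
```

View pics/top0c.png

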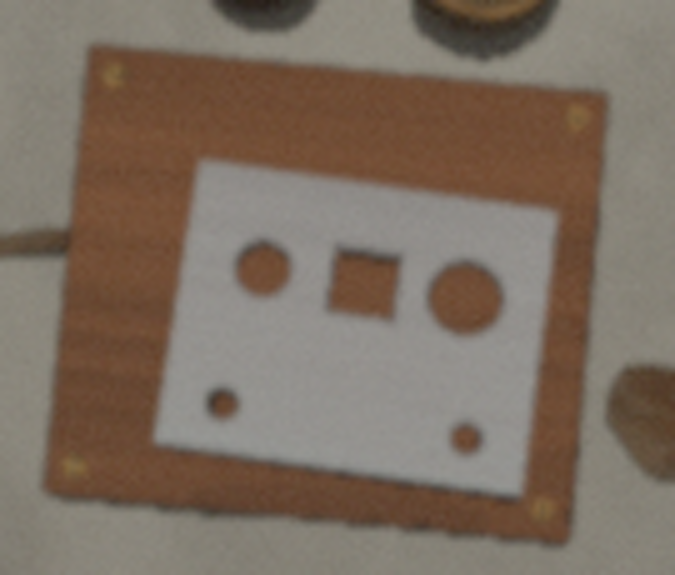

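View pics/side0c.png

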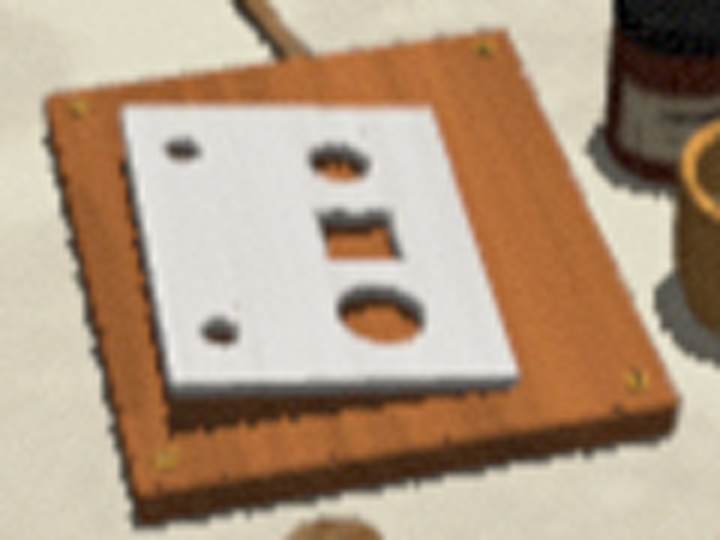

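The crops are clear enough to read the corners, holes and windows. I'll fit both poses to both views.

```bash
cat > fit.py <<'E'
import numpy as np
from scipy.optimize import least_squares
from scipy.spatial.transform import Rotation as R
K={"top":(503.69,503.69,317.68,205.11),"side":(423.443,423.443,319.337,197.025)}
T={"top":np.array([[-0.0059,-0.9966,0.0821,0.5079],[-0.9999,0.005,-0.0108,0.2603],[0.0104,-0.0822,-0.9966,1.062]]),
"side":np.array([[0.9492,-0.2109,0.2337,0.3751],[-0.3147,-0.6161,0.7221,-0.4053],[-0.0084,-0.7589,-0.6511,0.6361]])}
def proj(n,P,d):
    c=(P-T[n][:,3]-d)@T[n][:,:3]; f,_,cx,cy=K[n]
    return np.c_[f*c[:,0]/c[:,2]+cx,f*c[:,1]/c[:,2]+cy]
B=np.array([[95,110,18],[95,-110,18],[-95,-110,18],[-95,110,18]])/1e3
M=np.array([[60,75,6],[60,-75,6],[-60,-75,6],[-60,75,6],[-40,50,6],[-40,-50,6],[18,42,6],[18,0,6],[18,-42,6]])/1e3
def full(p,x0,y0,s): return (np.array(p)+.5)/s-.5+np.array([x0,y0])
def board(v): return R.from_euler('z',v[2]).apply(B)+[v[0],v[1],0]
def tmat(v,flat=False):
    r=R.from_euler('ZY',[v[2],0 if flat else v[3]]); z=.018+(0 if flat else .06*np.sin(v[3])); return r,np.array([v[0],v[1],z])
def fit(obs,flat=False,x0=(.6,.26,-.1,.6,.26,-.1,.14)):
    def res(q):
        r=[]
        t,o=tmat(q[3:7],flat)
        for i,n in enumerate(obs):
            d=q[7+3*i:10+3*i]
            P=np.r_[board(q[:3]),t.apply(M)+o]
            k=~np.isnan(obs[n][:,0])
            r.append(((proj(n,P,d)-obs[n])[k]/.4).ravel()); r.append(d/.0015)
        r.append([(q[6]-.14)/.02])
        return np.concatenate(r)
    s=least_squares(res,np.r_[x0,np.zeros(3*len(obs))],loss='soft_l1'); return s.x,s
def report(q,flat=False):
    t,o=tmat(q[3:7],flat); b=R.from_euler('z',q[2]); bo=np.array([q[0],q[1],0])
    out={}
    for nm,h,p in(("L",[-.04,.05,0],[-.03,.05,.018]),("R",[-.04,-.05,0],[-.03,-.05,.018])):
        H=t.apply(h)+o; P=b.apply(p)+bo; print(nm,"hole",H.round(4),"pin",P.round(4),"err board mm",(b.inv().apply(H-P)*1e3).round(1))
E
cat > f0.py <<'E'
from fit import *
top=full([(90,45),(606,93),(568,541),(45,489),(200,159),(558,211),(523,494),(153,440),(222,404),(465,438),(263,268),(364,284),(466,297)],250,145,5)
side=full([(503,32),(678,405),(135,498),(47,97),(433,106),(518,380),(170,383),(123,106),(182,148),(219,329),(339,160),(358,233),(381,312)],268,165,6)
q,s=fit({"top":top,"side":side}); print(q.round(4)); print((s.fun*.4).round(1)); report(q)
E
python3 f0.py
```

```text
[ 5.991e-01  2.542e-01 -9.920e-02  5.833e-01  2.427e-01 -1.534e-01
  1.548e-01  4.000e-04  6.000e-04  1.600e-03 -4.000e-04 -6.000e-04
  9.000e-04]
[-0.1 -0.5  1.  -0.2  0.9  0.7 -0.4  1.1  0.   0.  -0.3  0.2 -0.6  0.1
  0.1  0.   0.1 -0.6  0.1 -0.1  0.  -0.1  0.  -0.3 -0.2  0.1  0.1  0.2
  0.4  0.5 -0.9  1.  -0.1 -0.2 -0.  -1.2 -0.6 -0.5  0.4  0.  -0.2  0.1
  0.  -0.3 -0.2  0.  -0.2  0.1  0.4 -0.1  0.3  0.2  0.4 -0.   0.4 -0.1
 -0.2  0.2  0.3]
L hole [0.5518 0.2982 0.0334] pin [0.5742 0.3069 0.018 ] err board mm [-21.4 -10.9  15.4]
R hole [0.5366 0.1993 0.0334] pin [0.5643 0.2074 0.018 ] err board mm [-26.8 -10.7  15.4]
```

The fit puts the holes about 21 to 27 mm short in x and 11 mm too far right, with a turn of about -0.054 rad. I'll push left on the middle of the right edge first, using closed fingers and sensing the force.

```bash
cat > util.py <<'E'
from rig import manip
import numpy as np, cv2
from scipy.spatial.transform import Rotation as R
YAW=-.0992; BO=np.array([.5991,.2542,0]); RB=R.from_euler('z',YAW)
def down(yaw=YAW):
    y=np.array([-np.sin(yaw),np.cos(yaw),0]); z=np.array([0,0,-1.]); return R.from_matrix(np.c_[np.cross(y,z),y,z]).as_rotvec()
def w(x,y,z): return RB.apply([x,y,z])+BO     # board mm frame -> world
def fb(f0): return RB.inv().apply(np.array(manip.get_contact_force())-f0)
def snap(tag):
    for n in("top","side"):
        cv2.imwrite(f"pics/{n}{tag}.png",manip.camera(n)["image"][:,:,::-1])
    a=cv2.imread(f"pics/top{tag}.png")[145:260,250:385]; b=cv2.imread(f"pics/side{tag}.png")[165:255,268:388]
    cv2.imwrite(f"pics/tc{tag}.png",cv2.resize(a,None,fx=5,fy=5,interpolation=2)); cv2.imwrite(f"pics/sc{tag}.png",cv2.resize(b,None,fx=6,fy=6,interpolation=2))
E
python3 - <<'E'
from util import *
o=down()
manip.command_gripper(0.0,20)
X=-.018
manip.move_to(w(X,-.135,.20),o)
manip.servo_line(w(X,-.135,.046),o,.12)
manip.hold(.3); f0=np.array(manip.get_contact_force()); print(f0, manip.get_width(),manip.get_time())
y=-.135; yc=None
while y<-.085:
    y+=.001; manip.servo_line(w(X,y,.046),o,.02); f=fb(f0)
    if abs(f[1])>.8: yc=y; break
print(yc,f.round(2),manip.get_position(),manip.get_time())
E
```

```text
[ 0.0755145   0.88795892 -0.69248261] 1.4739538197859079e-05 4.8417
-0.133 [-0.3  -1.16  0.56] [0.56799368 0.12371398 0.04597884] 5.3417
```

```bash
python3 - <<'E'
from util import *
o=down(); X=-.018
def F():
    return np.mean([(manip.hold(.02),RB.inv().apply(manip.get_contact_force()))[1] for _ in range(5)],0)
manip.servo_line(w(X,-.107,.046),o,.05); manip.hold(.2); f0=F(); print(f0.round(2))
for y in np.arange(-.105,-.0949,.0015):
    manip.servo_line(w(X,y,.046),o,.02); print(round(y,4),(F()-f0).round(2))
print(manip.get_time())
snap(1)
E
```

```text
[-0.24 -0.25 -0.16]
-0.105 [ 0.16  0.09 -0.03]
-0.1035 [ 0.16  0.38 -0.28]
-0.102 [0.14 0.34 0.27]
-0.1005 [ 0.56  0.4  -0.61]
-0.099 [ 0.55 -0.34  0.03]
-0.0975 [ 0.12 -0.68 -0.07]
-0.096 [-0.11 -0.83  0.12]
8.625
```

View pics/sc1.png

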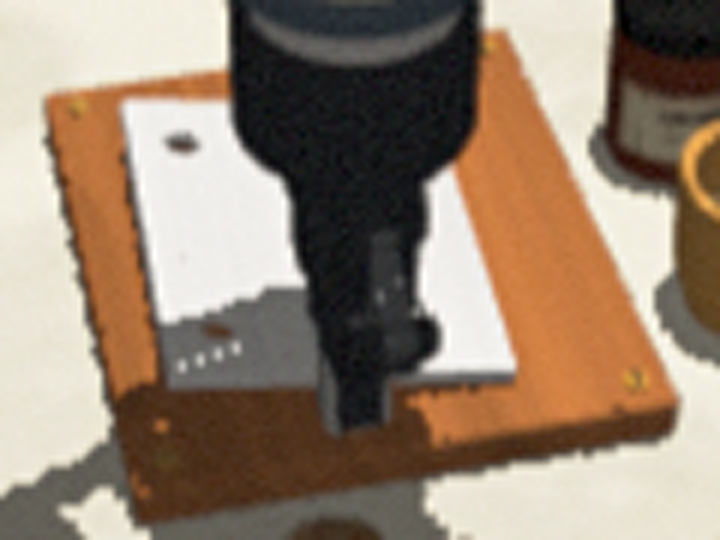

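The finger is against the right edge, and the left corner has moved from about (123,106) to (123,100). Contact was near y = -99 mm, so I'll push on to -88.7 mm, back off and measure.

```bash
python3 - <<'E'
from util import *
o=down(); X=-.018
manip.servo_line(w(X,-.0887,.046),o,.02); manip.hold(.2)
manip.servo_line(w(X,-.12,.046),o,.1)
manip.servo_line(w(X,-.135,.15),o,.2)
manip.move_to(w(-.20,0,.15),o)
print(manip.get_time()); snap(2)
E
```

```text
11.4917
```

View pics/tc2.png

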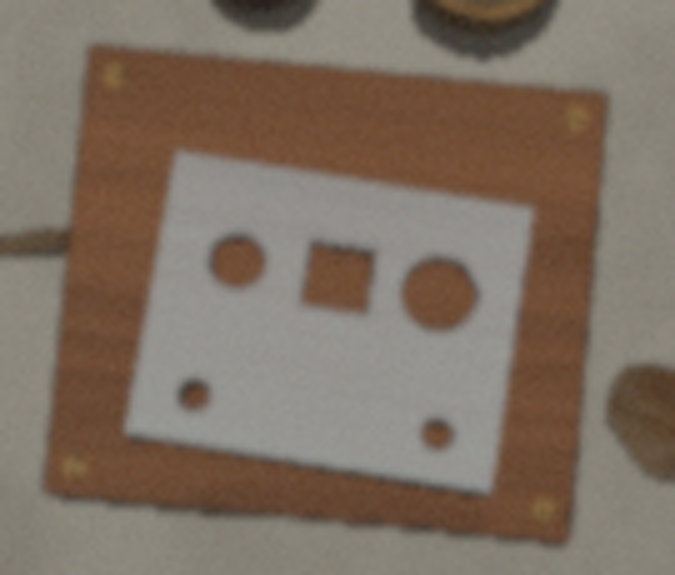

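View pics/sc2.png

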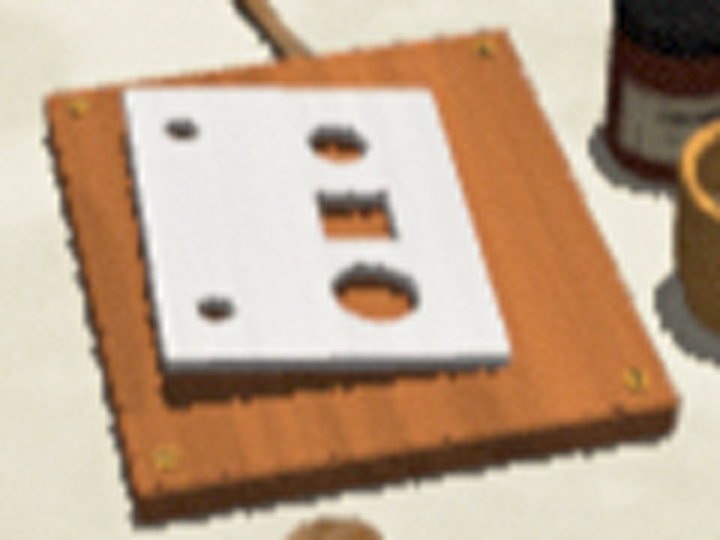

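In both views the template has moved left: the top holes are now at (194,395) and (437,433), and the side holes at (182,128) and (215,307). Refitting.

```bash
cat > f2.py <<'E'
from fit import *
top=full([(90,45),(606,93),(568,541),(45,489),(177,152),(535,207),(495,490),(125,434),(194,395),(437,433),(237,261),(339,277),(440,293)],250,145,5)
side=full([(503,32),(678,405),(135,498),(47,97),(433,90),(511,357),(163,358),(125,91),(182,127),(215,306),(337,140),(356,212),(375,290)],268,165,6)
q,s=fit({"top":top,"side":side}); print(q.round(4)); print((s.fun*.4).round(1)); report(q)
E
python3 f2.py
```

```text
[ 5.990e-01  2.541e-01 -9.890e-02  5.857e-01  2.536e-01 -1.653e-01
  1.527e-01  5.000e-04  7.000e-04  1.300e-03 -5.000e-04 -7.000e-04
  7.000e-04]
[-0.  -0.4  1.1 -0.2  1.   0.7 -0.3  1.2 -0.2 -0.1 -0.6  0.3 -0.7  0.2
  0.1 -0.4  0.2 -0.2  0.1 -0.   0.2 -0.1 -0.1 -0.  -0.2  0.   0.1  0.2
  0.4  0.4 -1.   1.  -0.2 -0.2 -0.1 -1.2 -0.7 -0.7  0.1 -0.   0.   0.5
  0.1 -0.5 -1.  -0.  -0.   0.1  0.3 -0.   0.4 -0.1  0.5  0.1  0.4 -0.1
 -0.2  0.2  0.3]
L hole [0.555  0.3094 0.0332] pin [0.5741 0.3068 0.018 ] err board mm [-19.3   0.7  15.2]
R hole [0.5385 0.2108 0.0332] pin [0.5642 0.2073 0.018 ] err board mm [-25.9   0.9  15.2]
```

The y error is now about +0.8 mm and the turn about -0.066 rad. Next I'll open the fingers and push the near edge square, stopping short of the pins.

```bash
cat >> util.py <<'E'
def F(n=5):
    return np.mean([(manip.hold(.02),RB.inv().apply(manip.get_contact_force()))[1] for _ in range(n)],0)
E
python3 - <<'E'
from util import *
o=down()
manip.command_gripper(0.06,20)
manip.move_to(w(-.118,0,.10),o)
manip.servo_line(w(-.118,0,.042),o,.08); manip.hold(.2); f0=F(); print(f0.round(2),manip.get_width())
manip.servo_line(w(-.092,0,.042),o,.04); print((F()-f0).round(2))
for x in np.arange(-.089,-.0669,.003):
    manip.servo_line(w(x,0,.042),o,.02); print(round(x,4),(F(3)-f0).round(2))
manip.servo_line(w(-.1,0,.042),o,.1); manip.servo_line(w(-.2,0,.15),o,.2)
print(manip.get_time()); snap(3)
E
```

```text
[-0.11 -0.09  0.3 ] 0.059999475606149884
[ 0.19 -0.09 -0.33]
-0.089 [ 0.45  0.18 -0.77]
-0.086 [ 0.2  -0.26 -0.41]
-0.083 [-0.74  0.19 -0.47]
-0.08 [-0.6  -0.01 -0.19]
-0.077 [-0.2  -0.26 -0.33]
-0.074 [-0.44 -0.15 -0.55]
-0.071 [-0.08 -0.14 -0.7 ]
-0.068 [-0.24  0.3  -0.32]
18.85
```

View pics/tc3.png

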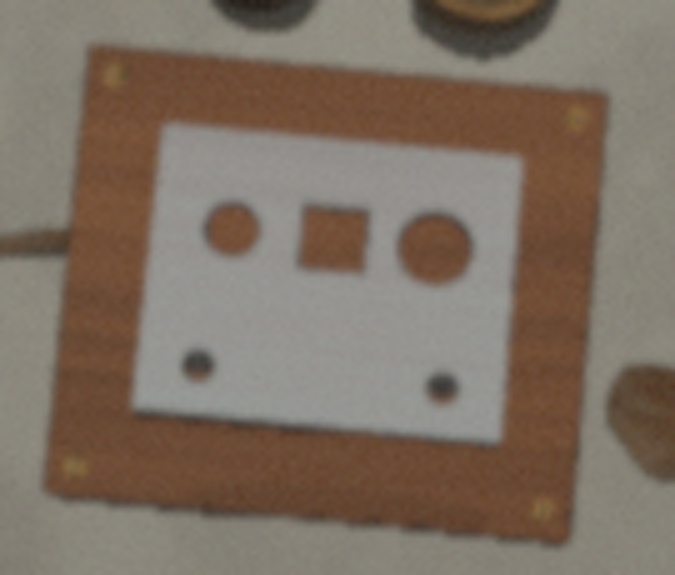

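View pics/sc3.png

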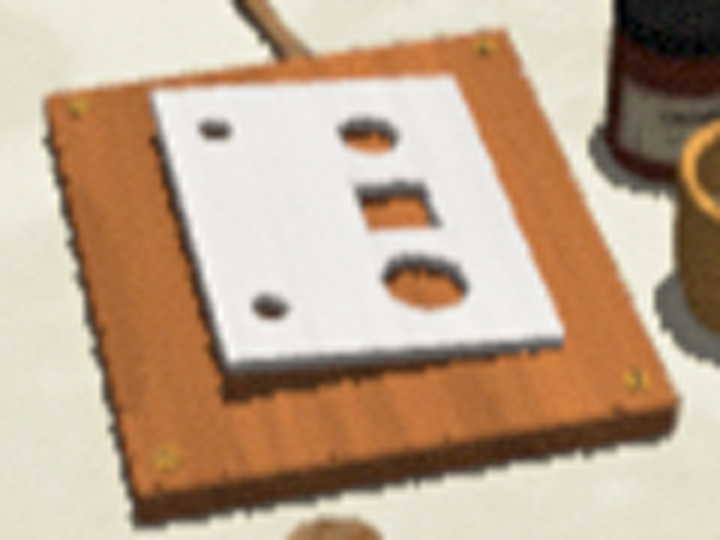

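The plate is now square to the board, and the grey pin noses show in the far part of each hole at top (198,358) and (442,381). Refitting.

```bash
sed -e 's/(177,152).*\],250/(162,124),(522,156),(500,440),(133,408),(198,364),(442,387),(232,229),(333,239),(436,248)],250/' -e 's/(433,90).*\],268/(454,77),(563,340),(230,361),(153,92),(215,128),(270,304),(368,133),(398,203),(426,278)],268/' f2.py > f3.py; python3 f3.py
```

```text
[ 5.993e-01  2.545e-01 -9.980e-02  6.020e-01  2.542e-01 -9.660e-02
  1.350e-01  5.000e-04  5.000e-04  2.800e-03 -5.000e-04 -5.000e-04
  1.500e-03]
[-0.2 -0.5  0.8 -0.2  0.6  0.6 -0.6  1.   0.2  0.  -0.2  0.2 -0.1  0.1
 -0.1 -0.3  0.1  0.   0.1 -0.1 -0.  -0.   0.  -0.2 -0.3 -0.1  0.1  0.1
  0.7  0.6 -0.8  1.  -0.  -0.1  0.  -1.  -0.5 -0.3  0.3  0.4 -0.5 -0.2
 -0.3 -0.4 -0.4 -0.   0.   0.2  0.3  0.2  0.3 -0.3  0.5 -0.   0.6 -0.1
 -0.1  0.4 -0.1]
L hole [0.5673 0.3078 0.0315] pin [0.5744 0.3072 0.018 ] err board mm [-7.1 -0.1 13.5]
R hole [0.5577 0.2082 0.0315] pin [0.5645 0.2077 0.018 ] err board mm [-6.8 -0.1 13.5]
```

The remaining error is 7 mm straight along x, with y and the turn within noise. I'll push the last 7 mm, back off and look.

```bash
python3 - <<'E'
from util import *
o=down()
manip.servo_line(w(-.118,0,.08),o,.15)
manip.servo_line(w(-.1,0,.042),o,.08); manip.servo_line(w(-.072,0,.042),o,.05); f0=F()
for x in np.arange(-.067,-.0609,.001):
    manip.servo_line(w(x,0,.042),o,.015); f=F(3)-f0; print(round(x,4),f.round(2))
    if abs(f[0])>8: break
manip.servo_line(w(-.1,0,.042),o,.05); manip.servo_line(w(-.2,0,.15),o,.2); manip.hold(.3)
print(manip.get_time()); snap(4)
a=cv2.imread("pics/tc4.png"); b=cv2.imread("pics/sc4.png")
cv2.imwrite("pics/m4.png",cv2.resize(np.hstack([a[:540],b]),None,fx=.57,fy=.57,interpolation=cv2.INTER_AREA))
E
```

```text
-0.067 [ 0.25 -0.05 -0.04]
-0.066 [-0.89 -0.23 -0.24]
-0.065 [ 0.34  0.44 -0.01]
-0.064 [ 0.55 -0.3  -0.3 ]
-0.063 [0.45 0.18 0.15]
-0.062 [-0.15  0.33  0.43]
-0.061 [0.15 0.54 0.36]
25.7333
```

View pics/m4.png

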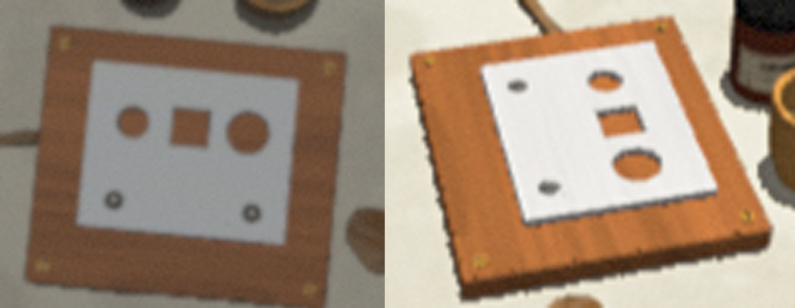

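Both pins now sit concentric in their holes, at (114,200) and (252,213) in the left half. The side view at right shows the plate with no gap under its near or right edge. I've used all my pictures, so I'll check flatness numerically by comparing the white outline with the seated model.

```bash
cat > chk.py <<'E'
from f3 import *
import cv2
def chk(tag,qq=q):
    im={n:cv2.imread(f"pics/{n}{tag}.png").astype(int) for n in("top","side")}
    roi={"top":(slice(145,260),slice(250,385)),"side":(slice(165,255),slice(268,388))}
    m={}
    for n in im:
        a=im[n]; k=((a.min(2)>(100 if n=="top" else 150))&(a.max(2)-a.min(2)<22)); z=np.zeros(k.shape,np.uint8)
        bp=proj(n,board(qq[:3]),qq[7:10] if n=="top" else qq[10:13]); b=z.copy(); cv2.fillConvexPoly(b,np.int32(np.round(bp+(bp.mean(0)-bp)*.06)),1)
        m[n]=k&(b>0)
    def cost(v):   # board x err, y err, yaw err, near-edge lift
        c=0
        for i,n in enumerate(m):
            d=qq[7+3*i:10+3*i]; r=R.from_euler('z',qq[2])*R.from_euler('ZY',[v[2],np.arcsin(v[3]/.12)])
            o=R.from_euler('z',qq[2]).apply([.01+v[0],v[1],0])+[qq[0],qq[1],.018+v[3]/2]
            p=proj(n,r.apply(M[:4])+o,d); S=16; z=np.zeros((400*4,640*4),np.uint8); cv2.fillConvexPoly(z,np.int32(np.round((p+.5)*4*S)),255,shift=4)
            pr=cv2.resize(z,(640,400),interpolation=cv2.INTER_AREA)/255.
            for h,rad in zip(M[4:],(6.5,6.5,11.5,15,15.5)):
                c0=proj(n,(r.apply(h)+o)[None],d)[0]; cv2.circle(pr,tuple(np.int32(np.round(c0))),int(rad/1.6)+2,2,-1)
            keep=pr<=1; c+=(np.abs(pr-m[n])*keep).sum()
        return c
    from scipy.optimize import minimize
    best=min((minimize(cost,[0,0,0,l],method="Nelder-Mead",options=dict(initial_simplex=np.array([[0,0,0,l],[.003,0,0,l],[0,.003,0,l],[0,0,.03,l],[0,0,0,l+.004]]))) for l in(0,.004,.012)),key=lambda s:s.fun)
    print(tag,best.x.round(4),best.fun)
    print([round(cost([best.x[0],best.x[1],best.x[2],l]),0) for l in(0,.003,.006,.012,.018)])
chk(3); chk(4)
E
python3 chk.py | tail -4
```

```text
3 [-0.0077  0.0002  0.0004  0.0148] 128.32549019607842
[np.float64(460.0), np.float64(384.0), np.float64(303.0), np.float64(161.0), np.float64(178.0)]
4 [-0.0002  0.0005 -0.0006  0.0003] 142.58039215686273
[np.float64(144.0), np.float64(171.0), np.float64(230.0), np.float64(372.0), np.float64(532.0)]
```

The outline fit puts the template seated to within about 0.5 mm, with a near-edge lift of about 0.3 mm. As a check on the method, it also recovered the earlier tilted pose. The hand is clear, so I'm handing in.

```bash
python3 -c "
from rig import manip
print(manip.get_position(),manip.get_time(),manip.sign_off())"
```

```text
the job is handed in; nothing more can be done
[0.40015614 0.27381582 0.14956513] 25.8333 None
```

The template is seated flat over both pins, within about 0.5 mm by the camera fit. The hand is clear, no bystander was seen to move, and the job was handed in at 25.8 s; no verdict came back.

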